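# Open the microscope accessory case and put the eyepiece away

### The job

Lift the slide box off the lid of the microscope accessory case and lay it flat in the middle of the rubber mat on the bench; then open the case lid by its tab until it rests on its stop, without letting it slam, and leave it open. Then take the eyepiece from under the reagent shelf and stand it upright on the foam pad in the free bay of the case, wholly on the pad. Set both things down in the grip rather than dropping them, do not bump the shelf, and leave the jar, the bottle and the tin where they are.

Things in the scene. Friction and masses are not known exactly. Their poses are not given: they have to be found in the camera images.
- case: Open base of a grey case, fixed: 150 (x) by 250 (y) by 50 mm high, walls and floor 5 mm. Origin: centre of its underside; x points from the tab side (front) to the hinge, y along the hinge, z up. A wall at y = 0, 44 mm high, makes two bays of 140 by 117 mm centred at y = +-61 mm: one holds the tin, one the foam pad. Lid shut: 86 mm high, flat top 150 by 250 mm.
- lid (a joint): Angle of the case lid, rad: 0 shut, 1.75 fully open on its stop. A hollow shell 36 mm deep, 150 by 250 mm, 0.45 kg, hinged on the case's rear top edge. It falls shut from below about 1.3 rad and falls open beyond, so it must be led all the way; over about 3 rad/s counts as slamming.
- lid_tab (a point): Grip point on the lid's black pull tab, which juts forward from the middle of the lid's front face: 46 mm long (x), 28 wide (y), 12 thick. The point is mid-width and mid-thickness, 30 mm in front of that face (16 mm from the tab's end), 66 mm above the bench when shut. Moves with the lid; its axes match the case's when shut.
- lid_hinge (a point): Middle of the lid's hinge line, at the case's rear top edge, 50 mm above the bench. The hinge runs along the case's y axis. lid_tab lies 180 mm in front of and 16 mm above it when shut; opening lifts the tab up and over to the rear.
- pad: Dark grey foam pad, 90 by 90 by 3 mm, fixed on the floor in the middle of the free bay, hidden until the lid is open. Origin: centre of its underside (5 mm above the bench; its top is at 8 mm). Axes parallel to the case's.
- tin: Round flat aluminium filter tin, 64 mm across, 30 mm high, loose in the other bay of the case. Bystander: leave it. Origin: centre of its underside.
- slide_box: White plastic box for slides, 95 (its x) by 60 (its y) by 34 mm high, about 0.16 kg, lying on the shut lid. Origin: centre of its underside, z up.
- mat: Black rubber mat, 130 (x) by 140 (y) by 3 mm, fixed on the bench to the left or the right of the case, nearer the robot. Origin: centre of its underside.
- shelf: Fixed white reagent shelf: board 100 (x) by 270 (y) by 12 mm, underside 170 mm above the bench, on two 14 mm square posts at its rear (x = +42, y = +-120 mm). Open in front and at the sides. Origin: on the bench under the board's centre; x points to its rear: the front edge is at x = -50 mm. Stock on it reaches 251 mm above the bench.
- eyepiece: Black eyepiece standing on the bench under the shelf's front part: cylinder 36 mm across, 46 mm high, then a 30 mm tube to 66 mm in all; about 0.11 kg. Its axis is 10 to 25 mm behind the shelf's front edge, so come in from the front, leaning 25 to 50 degrees, fingers pointing down and to the shelf's rear. Origin: centre of its underside, z along its axis.
- jar: Small jar, 40 mm across, 55 mm high, standing under the shelf 80 to 140 mm to one side of the eyepiece. Bystander: leave it. Origin: centre of its underside.
- bottle: Small bottle, 44 mm across, 60 mm high, on the bench on the other side of the case from the mat. Bystander: leave it. Origin: centre of its underside.
- centrifuge: Bench centrifuge, 180 (x) by 200 (y) by 108 mm high, fixed, on the side of the case away from the shelf. Bystander. Origin: centre of its underside.
Not all that is in view belongs to the job. Leave any orange look-alike of the eyepiece alone.

How it is judged:
By the outcome, as a careful person would: the job done as asked, in the order asked, and still so for the second after the job is handed in, with the robot touching nothing.
It also fails if it takes over 72 s, if anything falls off the work surface, if the arm or the gripper's body presses on something with over 40 N, if the wrist force passes 120 N, or if a joint passes its speed limit or range.

### The arm

A 7-joint arm with a two-finger parallel gripper is mounted at the origin on the work surface. World frame = base frame: x ahead of the robot, y to its left, z up, the work surface at z = 0. Lengths are in m, angles in rad, forces in N, time in s.
With the tool pointing down it reaches from about 0.425 to 0.925 m from the base axis. Payload 6.8 kg.
Tool frame: the origin (TCP) lies at the very end of the fingers, on their centre line; the grasp point (between the pads) lies 19 mm behind it; z points along the fingers, y is the line along which they close (so a half turn about z gives the same grasp; the last joint's range is limited). The gripper opens to 85 mm and grips with 20 to 120 N. Pads are 22 mm wide; open, the fingers measure 114 mm over their backs; the gripper's body (76 mm by 85 mm) begins 54 mm behind the grasp point. The pads swing forward as they close: fully open they stand 13 mm farther back than shut.
Start: joints at [-1.259, 0.477, 0.022, 1.555, -0.011, 1.109, -0.083], TCP at [0.275, 0.616, 0.231] pointing down, gripper open.
Joint ranges: [-2.96, 2.96], [-0.34, 2.1], [-1.41, 1.46], [0.24, 2.44], [-1.37, 4.51], [0.17, 1.92], [-2.96, 2.96]. Speed limits (rad/s): [2.39, 2.39, 3.14, 3.14, 3.14, 3.14, 3.14].

### API

Orientations are given as a rotation vector (axis times angle).
In Python, from bench import monitor, optics, r gives the robot as it stands.
- The arm moves only by the shell command python3 -m crank 'ROWS' [OPENING] [FORCE]. ROWS is JSON, a list of rows, each a list of 2 entries, a list of its own where there are three numbers: the shift along the tool's x, y, z in cm, then the turn, a rotation vector about the tool's x, y, z in rad. A call has 1 to 5 rows; each row shifts and turns the commanded pose from where the row before left it, along the tool's axes as they then stand; what a row does not reach is not made up. A row lasts 1/10 s, in which the tool goes at most 50 mm and 8.59 degrees, less where a joint would pass 70% of its speed; a pose out of reach is approached as far as the arm can. A call is refused whole if a number of a shift passes 5 or a number of a turn 0.15, either way. A call with a gripper value outside its range is refused whole. OPENING is the finger opening in cm, from 0 to 8.54, set as the call begins (- or left out, the last holds). The fingers move at their own pace and stop on an object; FORCE is the grip in N (left out, the last holds). Time passes only in rows, so rows that do not move let the fingers close. It gives the time, the measured TCP pose, the force, the opening and the grip force at its end, in the units of the state.
- monitor.get_obs(): the state, without advancing time (a new reading comes with each control period).
- optics.grab_frame(name): name is "scene" or "top" or "wrist"; returns (picture, depth): 384x512x3 uint8, red, green, blue; 384x512 float32, m along the optical axis (not along the pixel's ray), 0 where there is no reading.
- optics.camera_model(name): a dict with "vertical_fov" (degrees; the focal length in pixels is half the picture's height over the tangent of half this angle, whatever the lens; pixels are square), "cx", "cy" (the principal point, pixels), "R" (3x3) and "t" (3): a world point X has camera coordinates R X + t; the wrist camera has in their place "hand_eye" (4x4, takes a point from camera to tool coordinates, whose origin is the TCP and whose axes are the flange's). Camera axes: x right, y down, z forward; pixel columns grow to the right and rows downward; lengths in m; the calibration is good to about 2 mm. A picture is of the moment at which its call begins: read the wrist's pose just before it. camera_model takes no time and is no camera call.
- r.hand_in(): hands the job in; it is judged then, once.
The state is a dict: "clock": time; "joints": joint angles; "qvel": joint speeds; "tau": joint torques, N m; "tcp_pos": TCP position; "orientation": TCP orientation; "contact_force": force on the tool from outside, world axes, zero at the start; "moment": the same for the moment, N m; "grip_width": finger opening in m; "gripper_force": force on a finger pad.
Only numpy, scipy, OpenCV 4.12 (cv2) and the standard library are available. Lean on these libraries where they do the work, as an engineer would, in place of code of your own. Each camera call takes 0.05 s, during which the arm holds its last target. There are 200 camera calls.

## Working session

There is one attempt and no reset: what is moved stays moved. The work goes in short steps, Python scripts to look and compute and a shell command to move; the robot and the scene stay as the last step left them, time stands still between calls to the robot, and variables do not carry over. Pictures are saved under pics/ and viewed, at most 12 in all, crops included, and the job is handed in when it is done.

```bash
ls; mkdir -p pics; cat > h.py <<'E'
import numpy as np, cv2
from scipy.spatial.transform import Rotation as Ro
from bench import monitor, optics, r
def cam(n):
    m=optics.camera_model(n); f=192/np.tan(np.radians(m["vertical_fov"])/2)
    o=monitor.get_obs(); p,d=optics.grab_frame(n)
    if "R" in m: R=np.array(m["R"]).T; t=-R@np.array(m["t"])
    else:
        H=np.array(m["hand_eye"]); A=Ro.from_rotvec(o["orientation"]).as_matrix()
        R=A@H[:3,:3]; t=A@H[:3,3]+np.array(o["tcp_pos"])
    v,u=np.mgrid[:384,:512]
    c=np.dstack([(u-m["cx"])/f*d,(v-m["cy"])/f*d,d])
    W=c@R.T+t; W[d==0]=np.nan
    return p,d,W
def save(n,p): cv2.imwrite("pics/"+n+".png",p[...,::-1])
E
python3 - <<'E'
from h import *
print(monitor.get_obs())
for n in("top","scene"):
    p,d,W=cam(n); np.savez(""+n,p=p,W=W)
    save(n,cv2.resize(p,(796,597)))
    print({k:v for k,v in optics.camera_model(n).items()})
E
```

```text
pics
{'clock': 0.0, 'joints': array([-1.25911084,  0.47782116,  0.02237156,  1.55646629, -0.01148038,
        1.10928542, -0.08307207]), 'qvel': array([ 0.00036712,  0.00042104, -0.00217358, -0.0004192 ,  0.00050561,
        0.00174553, -0.00151885]), 'tau': array([ 2.87454204e-04, -5.96457553e+01,  1.60771083e+00, -2.81198072e+01,
        1.24144630e-02,  9.13322379e-03,  1.09152538e-05]), 'tcp_pos': array([0.27490069, 0.61583317, 0.23030595]), 'orientation': array([-6.54475117e-01, -3.07244090e+00,  2.88829724e-03]), 'contact_force': array([-0.19248577,  0.35491893, -0.55146551]), 'moment': array([ 0.00326074,  0.05753036, -0.0366532 ]), 'gripper_force': 0.0, 'grip_width': 0.08547400802185051}
{'vertical_fov': 44.01963526956409, 'cx': 256.064261411734, 'cy': 188.7090579800318, 'R': array([[ 1.04834566e-03, -9.99990407e-01, -4.25294622e-03],
       [-9.84670087e-01, -2.90449281e-04, -1.74426874e-01],
       [ 1.74423966e-01,  4.37060858e-03, -9.84660946e-01]]), 't': array([-0.01583944,  0.54209214,  1.17480531])}
{'vertical_fov': 43.784563882183434, 'cx': 263.188011754955, 'cy': 187.5477044719388, 'R': array([[ 0.78310298,  0.62159401,  0.01925151],
       [ 0.46405807, -0.56346598, -0.68348825],
       [-0.41400463,  0.5441755 , -0.72970761]]), 't': array([-0.42804726, -0.19345153,  1.52239833])}
```

View pics/top.png

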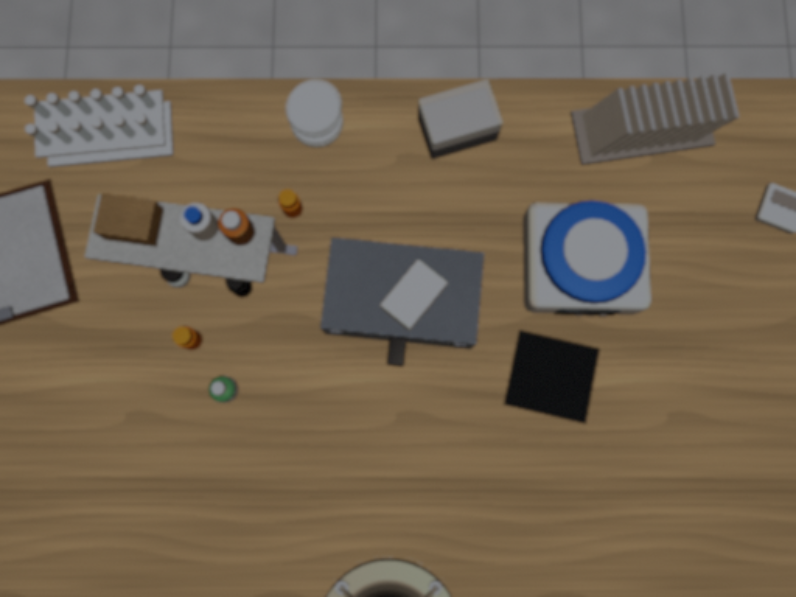

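View pics/scene.png

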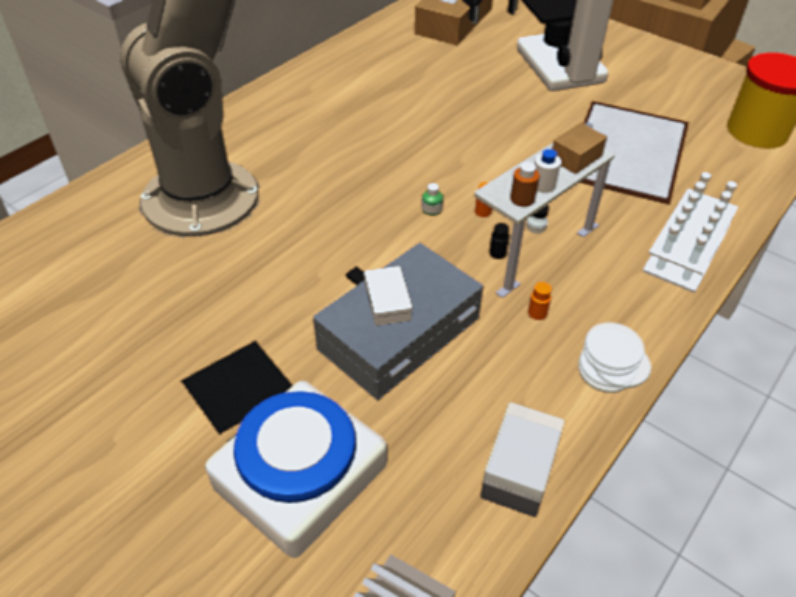

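Top view (shown at 796 px width): lid corners (333,239),(483,252),(475,346),(322,333); slide box centred (414,293); tab (397,352); mat (552,376); shelf (97,195)-(266,280); eyepiece peeks out at (239,286), jar at (175,275); orange decoys (186,337),(290,202); bottle (222,389).

```bash
python3 - <<'E'
from h import *
T=np.load("top.npz"); W=T["W"]; p=T["p"].astype(int); s=512/796
def reg(u0,u1,v0,v1,z0,z1,dark=None,W=W,p=p):
    u0,u1,v0,v1=[int(a*s) for a in(u0,u1,v0,v1)]
    w=W[v0:v1,u0:u1].reshape(-1,3); q=p[v0:v1,u0:u1].reshape(-1,3)
    m=(w[:,2]>z0)&(w[:,2]<z1)
    if dark: m&=q.max(1)<dark
    return w[m]
def rect(n,a,**k):
    w=reg(*a,**k); c=cv2.minAreaRect((w[:,:2]*1000).astype(np.float32))
    print(n,len(w),c,np.median(w[:,2]).round(4)); 
rect("lid",(310,495,225,365,.075,.097))
rect("lidfull",(310,495,225,338,.075,.15))
rect("box",(360,470,245,340,.105,.14))
rect("tab",(380,412,345,370,.05,.08))
rect("mat",(490,610,320,430,-.01,.015),dark=40)
rect("shelf",(80,285,185,290,.17,.20))
rect("bottle",(200,245,370,410,.03,.08))
rect("orange",(165,205,320,355,.03,.08))
rect("eyetop",(220,258,265,305,.03,.1))
rect("jar",(155,195,262,295,.03,.1))
S=np.load("scene.npz"); W2=S["W"]; p2=S["p"].astype(int)
w=reg(488,512,220,262,.01,.1,dark=60,W=W2,p=p2); print(w.min(0),w.max(0),np.median(w,0))
rect("eyetop2",(486,514,218,262,.055,.08),W=W2,p=p2)
# rect corner list for lid & box
for a in((310,495,225,365,.075,.097),(360,470,245,340,.105,.14),(80,285,185,290,.17,.20)):
    w=reg(*a); print(cv2.boxPoints(cv2.minAreaRect((w[:,:2]*1000).astype(np.float32))).round().tolist())
c=p2[int(200*s):int(270*s),int(470*s):int(560*s)].astype(np.uint8); save("eye",cv2.resize(c,None,fx=9,fy=9,interpolation=3))
E
```

```text
lid 4991 ((522.6986694335938, -21.239883422851562), (250.48789978027344, 192.30577087402344), 84.13018035888672) 0.0868
lidfull 5843 ((541.4136352539062, -23.13421630859375), (251.18907165527344, 153.55517578125), 84.4341049194336) 0.0874
box 984 ((530.2354736328125, -40.84117126464844), (61.53712463378906, 95.76522827148438), 51.20106887817383) 0.1206
tab 160 ((439.9684143066406, -12.649031639099121), (27.738264083862305, 35.285648345947266), 84.23528289794922) 0.0725
mat 2398 ((409.43865966796875, -273.4014587402344), (134.7008819580078, 123.26203155517578), 76.8161392211914) 0.0039
shelf 3107 ((604.4595947265625, 309.8588562011719), (271.9474792480469, 101.27006530761719), 82.1353759765625) 0.1829
bottle 236 ((386.9422607421875, 272.6127014160156), (42.215492248535156, 41.26442337036133), 23.212867736816406) 0.0411
orange 189 ((470.1165771484375, 333.3365478515625), (31.695838928222656, 34.946380615234375), 16.330469131469727) 0.0648
eyetop 122 ((554.6730346679688, 252.1770477294922), (19.720062255859375, 34.97682571411133), 0.7681054472923279) 0.0628
jar 112 ((571.8938598632812, 361.8506774902344), (35.268863677978516, 19.300674438476562), 88.59198760986328) 0.0549
[0.55047284 0.23135309 0.0103579 ] [0.58078547 0.26263293 0.0693103 ] [0.56775415 0.24177931 0.04615039]
eyetop2 82 ((586.6746826171875, 219.26791381835938), (26.91530418395996, 116.05552673339844), 35.044532775878906) 0.0646
[[414.0, -136.0], [606.0, -156.0], [631.0, 94.0], [440.0, 113.0]]
[[474.0, -35.0], [548.0, -95.0], [587.0, -47.0], [512.0, 13.0]]
[[536.0, 182.0], [636.0, 168.0], [673.0, 438.0], [573.0, 451.0]]
```

```bash
cat >> h.py <<'E'
def rot(phi,lean=0):
    f,l=np.radians([phi,lean]); z=np.array([np.sin(l)*np.cos(f),np.sin(l)*np.sin(f),-np.cos(l)])
    y=np.array([-np.sin(f),np.cos(f),0]); return np.column_stack([np.cross(y,z),y,z])
def plan(*legs):
    """legs: (pos, phi, lean, n rows); prints how far each row goes (cm, rad, tool axes)"""
    o=monitor.get_obs(); P=np.array(o["tcp_pos"]); A=Ro.from_rotvec(o["orientation"]).as_matrix()
    for pos,phi,lean,n in legs:
        T=rot(phi,lean); out=[]; P0=P.copy()
        for i in range(n):
            g=P0+(np.array(pos)-P0)*(i+1)/n
            s=np.round(A.T@(g-P)*100,1); w=np.round(Ro.from_matrix(A.T@T).as_rotvec()/(n-i),2)
            P=P+A@s/100; A=A@Ro.from_rotvec(w).as_matrix(); out.append([s.tolist(),w.tolist()])
        for k in range(0,n,5): print(str(out[k:k+5]).replace(" ","").replace("-0.0,","0,").replace("-0.0]","0]").replace("0.0","0.0"))
        print("->",P.round(4))
E
python3 -c "
from h import *
plan(([.45,.1,.25],-39,0,15),([.530,-.041,.17],-39,0,5),([.530,-.041,.092],-39,0,5))"
```

```text
[[[-2.5,-2.7,-0.1],[0,0.0,0.02]],[[-2.5,-2.6,-0.2],[0,0.0,0.02]],[[-2.6,-2.5,-0.1],[0,0.0,0.02]],[[-2.6,-2.6,-0.1],[0,0.0,0.02]],[[-2.7,-2.4,-0.1],[0,0.0,0.02]]]
[[[-2.7,-2.4,-0.2],[0,0.0,0.02]],[[-2.7,-2.4,-0.1],[0,0.0,0.02]],[[-2.9,-2.3,-0.1],[0,0.0,0.02]],[[-2.8,-2.2,-0.1],[0,0.0,0.01]],[[-2.9,-2.2,-0.2],[0,0.0,0.02]]]
[[[-2.9,-2.2,-0.1],[0,0.0,0.01]],[[-3.0,-2.1,-0.1],[0,0.0,0.02]],[[-3.0,-2.1,-0.1],[0,0.0,0.01]],[[-3.0,-2.0,-0.2],[0,0.0,0.02]],[[-3.0,-2.0,-0.1],[0,0.0,0.01]]]
-> [0.4495 0.0999 0.2501]
[[[-3.0,-1.2,1.6],[0,0.0,0.0]],[[-3.0,-1.2,1.6],[0,0.0,0.0]],[[-3.1,-1.1,1.6],[0,0.0,0.0]],[[-3.0,-1.2,1.6],[0,0.0,0.0]],[[-3.0,-1.2,1.6],[0,0.0,0.0]]]
-> [ 0.5298 -0.0411  0.1703]
[[[0,0.0,1.6],[0,0.0,0.0]],[[0,0.0,1.5],[0,0.0,0.0]],[[0,0.0,1.6],[0,0.0,0.0]],[[0,0.0,1.6],[0,0.0,0.0]],[[0,0.0,1.5],[0,0.0,0.0]]]
-> [ 0.5298 -0.0412  0.0923]
```

```bash
python3 -m crank '[[[-2.5,-2.6,-0.1],[0,0,0.02]],[[-2.5,-2.6,-0.2],[0,0,0.02]],[[-2.6,-2.6,-0.1],[0,0,0.02]],[[-2.6,-2.5,-0.1],[0,0,0.02]],[[-2.7,-2.4,-0.1],[0,0,0.02]]]' 8.5 40
python3 -m crank '[[[-2.7,-2.4,-0.2],[0,0,0.02]],[[-2.7,-2.4,-0.1],[0,0,0.02]],[[-2.9,-2.3,-0.1],[0,0,0.02]],[[-2.8,-2.2,-0.1],[0,0,0.01]],[[-2.9,-2.2,-0.2],[0,0,0.02]]]'
python3 -m crank '[[[-2.9,-2.2,-0.1],[0,0,0.01]],[[-3,-2.1,-0.1],[0,0,0.02]],[[-3,-2.1,-0.1],[0,0,0.01]],[[-3,-2,-0.2],[0,0,0.02]],[[-3,-2,-0.1],[0,0,0.01]]]'
python3 -m crank '[[[-3,-1.2,1.6],[0,0,0]],[[-3,-1.2,1.6],[0,0,0]],[[-3.1,-1.1,1.6],[0,0,0]],[[-3,-1.2,1.6],[0,0,0]],[[-3,-1.2,1.6],[0,0,0]]]'
python3 -m crank '[[[0,0,0],[0,0,0]],[[0,0,0],[0,0,0]]]'
python3 -c "
from h import *
plan(([.530,-.041,.092],-39,0,5))
p,d,W=cam('wrist'); save('w1',p)
m=(W[...,2]>.11)&(W[...,2]<.14); 
import cv2
print(m.sum(),cv2.minAreaRect((W[m][:,:2]*1000).astype(np.float32)))"
```

```text
clock: 0.6
tcp_pos: [0.3345, 0.4436, 0.237]
orientation: [-0.808, -3.036, 0.001]
contact_force: [0.6, -1.2, -0.4]
grip_width: 0.0849
gripper_force: 0.0
clock: 1.1
tcp_pos: [0.3923, 0.2719, 0.244]
orientation: [-0.944, -2.996, 0.001]
contact_force: [0.2, -0.0, -0.4]
grip_width: 0.0849
gripper_force: 0.0
clock: 1.6
tcp_pos: [0.4502, 0.0997, 0.2503]
orientation: [-1.048, -2.961, -0.0]
contact_force: [0.9, -0.1, -0.6]
grip_width: 0.0848
gripper_force: 0.0
clock: 2.1
tcp_pos: [0.5307, -0.0406, 0.1694]
orientation: [-1.047, -2.962, 0.0]
contact_force: [0.1, 0.1, 0.2]
grip_width: 0.085
gripper_force: 0.0
clock: 2.3
tcp_pos: [0.5299, -0.04, 0.1697]
orientation: [-1.049, -2.959, 0.001]
contact_force: [0.2, 1.0, 0.1]
grip_width: 0.0851
gripper_force: 0.0
[[[0,0,1.6],[0,0,0]],[[0,0,1.5],[0,0,0]],[[0,0,1.6],[0,0,0]],[[-0.1,0,1.5],[0,0,0]],[[0.0,-0.1,1.6],[0,0,0]]]
-> [ 0.5299 -0.0415  0.0917]
8619 ((566.431640625, -128.22232055664062), (95.51860046386719, 305.2626953125), 22.071910858154297)
```

View pics/w1.png

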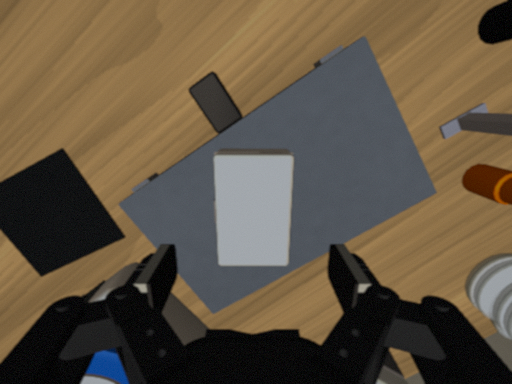

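The box (217–292 px wide, 150–265 high) sits centred and square between the fingers (165, 345). Descend and grip.

```bash
python3 -m crank '[[[0,0,1.6],[0,0,0]],[[0,0,1.5],[0,0,0]],[[0,0,1.6],[0,0,0]],[[0,0,1.5],[0,0,0]],[[0,0,1.5],[0,0,0]]]'
python3 -m crank '[[[0,0,0],[0,0,0]],[[0,0,0],[0,0,0]],[[0,0,0],[0,0,0]],[[0,0,0],[0,0,0]],[[0,0,0],[0,0,0]]]' 4 40
python3 -m crank '[[[0,0,0],[0,0,0]],[[0,0,-0.5],[0,0,0]],[[0,0,-1.5],[0,0,0]],[[0,0,-2],[0,0,0]],[[0,0,-2],[0,0,0]]]' 
python3 -c "
from h import *
plan(([.409,-.273,.15],-13,0,10),([.409,-.273,.014],-13,0,8))"
```

```text
clock: 2.85
tcp_pos: [0.5305, -0.0376, 0.0934]
orientation: [1.043, 2.963, 0.002]
contact_force: [-0.3, -0.1, 0.1]
grip_width: 0.0849
gripper_force: 0.0
clock: 3.35
tcp_pos: [0.5309, -0.0392, 0.0941]
orientation: [1.047, 2.961, 0.001]
contact_force: [-1.0, 0.6, 5.1]
grip_width: 0.0588
gripper_force: 44.5
clock: 3.85
tcp_pos: [0.53, -0.0399, 0.1538]
orientation: [-1.048, -2.961, 0.001]
contact_force: [0.6, 0.2, -1.3]
grip_width: 0.0594
gripper_force: 43.7
[[[-0.5,-2.6,0.0],[0,0,-0.05]],[[-0.4,-2.6,0.1],[0,0,-0.04]],[[-0.3,-2.6,0.0],[0,0,-0.05]],[[-0.2,-2.6,0.1],[0,0,-0.04]],[[0,-2.6,0.0],[0,0,-0.05]]]
[[[0.0,-2.7,0.0],[0,0,-0.04]],[[0.2,-2.6,0.1],[0,0,-0.05]],[[0.3,-2.6,0.0],[0,0,-0.04]],[[0.4,-2.6,0.1],[0,0,-0.05]],[[0.6,-2.5,0.0],[0,0,-0.04]]]
-> [ 0.4089 -0.2726  0.15  ]
[[[0,0,1.7],[0,0,0]],[[0,0,1.7],[0,0,0]],[[0,0,1.7],[0,0,0]],[[0,0,1.7],[0,0,0]],[[0,0,1.7],[0,0,0]]]
[[[0,0,1.7],[0,0,0]],[[0,0,1.7],[0,0,0]],[[0,0,1.7],[0,0,0]]]
-> [ 0.4088 -0.2727  0.014 ]
```

```bash
python3 -m crank '[[[-0.5,-2.6,0],[0,0,-0.05]],[[-0.4,-2.6,0.1],[0,0,-0.04]],[[-0.3,-2.6,0],[0,0,-0.05]],[[-0.2,-2.6,0.1],[0,0,-0.04]],[[0,-2.6,0],[0,0,-0.05]]]'
python3 -m crank '[[[0,-2.7,0],[0,0,-0.04]],[[0.2,-2.6,0.1],[0,0,-0.05]],[[0.3,-2.6,0],[0,0,-0.04]],[[0.4,-2.6,0.1],[0,0,-0.05]],[[0.6,-2.5,0],[0,0,-0.04]]]'
python3 -m crank '[[[0,0,2],[0,0,0]],[[0,0,3],[0,0,0]],[[0,0,3],[0,0,0]],[[0,0,2.5],[0,0,0]],[[0,0,1.5],[0,0,0]]]'
python3 -m crank '[[[0,0,1],[0,0,0]],[[0,0,0],[0,0,0]]]'
```

```text
clock: 4.35
tcp_pos: [0.4691, -0.1569, 0.1514]
orientation: [-0.698, -3.063, 0.0]
contact_force: [0.3, -0.2, -0.9]
grip_width: 0.0594
gripper_force: 43.7
clock: 4.85
tcp_pos: [0.4086, -0.2734, 0.1493]
orientation: [-0.358, -3.121, 0.0]
contact_force: [-0.4, -0.7, -1.1]
grip_width: 0.0591
gripper_force: 43.7
clock: 5.35
tcp_pos: [0.4085, -0.272, 0.0276]
orientation: [-0.36, -3.119, -0.001]
contact_force: [0.2, -0.4, -1.3]
grip_width: 0.0595
gripper_force: 43.7
clock: 5.55
tcp_pos: [0.4088, -0.2721, 0.0184]
orientation: [-0.36, -3.119, -0.001]
contact_force: [-0.4, 0.1, -1.2]
grip_width: 0.0592
gripper_force: 43.7
```

```bash
python3 -m crank '[[[0,0,0.3],[0,0,0]],[[0,0,0.2],[0,0,0]],[[0,0,0.1],[0,0,0]],[[0,0,0],[0,0,0]]]'
python3 -m crank '[[[0,0,0.1],[0,0,0]],[[0,0,0],[0,0,0]]]'
```

```text
clock: 5.95
tcp_pos: [0.4098, -0.2724, 0.0136]
orientation: [0.36, 3.12, -0.0]
contact_force: [-0.2, -0.7, -1.3]
grip_width: 0.0595
gripper_force: 43.7
clock: 6.15
tcp_pos: [0.4096, -0.2723, 0.0124]
orientation: [0.36, 3.121, 0.0]
contact_force: [-0.0, -0.4, -0.8]
grip_width: 0.059
gripper_force: 43.7
```

```bash
python3 -m crank '[[[0,0,0.1],[0,0,0]],[[0,0,0],[0,0,0]]]'
python3 -m crank '[[[0,0,0.1],[0,0,0]],[[0,0,0],[0,0,0]]]'
```

```text
clock: 6.35
tcp_pos: [0.4094, -0.2722, 0.0112]
orientation: [-0.36, -3.121, -0.0]
contact_force: [1.0, 0.1, -1.3]
grip_width: 0.0589
gripper_force: 43.7
clock: 6.55
tcp_pos: [0.4095, -0.2723, 0.0111]
orientation: [0.36, 3.121, 0.001]
contact_force: [-3.5, 2.1, 10.4]
grip_width: 0.0588
gripper_force: 45.3
```

```bash
python3 -m crank '[[[0,0,0],[0,0,0]],[[0,0,0],[0,0,0]],[[0,0,0],[0,0,0]],[[0,0,-1],[0,0,0]],[[0,0,-2],[0,0,0]]]' 8.5
python3 -c "from h import *; o=monitor.get_obs(); print(o['joints'],o['tcp_pos'])"
python3 -m crank '[[[0,0,-3],[0,0,0]],[[0,0,-3],[0,0,0]],[[0,0,-3],[0,0,0]],[[0,0,-2],[0,0,0]],[[0,0,0],[0,0,0]]]'
python3 -c "
from h import *
o=monitor.get_obs(); print(o['joints'],o['tcp_pos'])
p,d,W=cam('top'); np.savez('top2',p=p,W=W); 
w=W[210:275,320:390].reshape(-1,3); q=p[210:275,320:390].reshape(-1,3).astype(int)
m=(q.min(1)>110)&(w[:,2]>.028)&(w[:,2]<.045); print(m.sum(),cv2.minAreaRect((w[m][:,:2]*1000).astype(np.float32)),np.median(w[m][:,2]))
save('t2',cv2.resize(p[130:300,180:420],None,fx=3,fy=3))"
```

```text
clock: 7.05
tcp_pos: [0.4086, -0.2719, 0.04]
orientation: [-0.36, -3.118, -0.001]
contact_force: [0.4, -1.2, -0.3]
grip_width: 0.0851
gripper_force: 0.0
[ 0.19220157  0.48710197  0.33090683  2.14985916 -0.29489447  0.54966197
  2.08170266] [ 0.40856565 -0.27185262  0.04003768]
clock: 7.55
tcp_pos: [0.4112, -0.2733, 0.1534]
orientation: [0.36, 3.115, -0.002]
contact_force: [-0.2, 0.0, -0.5]
grip_width: 0.0854
gripper_force: 0.0
[ 0.09522777  0.29058968  0.43452688  2.08471419 -0.17153047  0.79356967
  1.9745582 ] [ 0.41117095 -0.27329554  0.15344218]
476 ((409.56170654296875, -271.7418212890625), (57.65438461303711, 91.95045471191406), 76.60542297363281) 0.037752887742948826
```

View pics/t2.png

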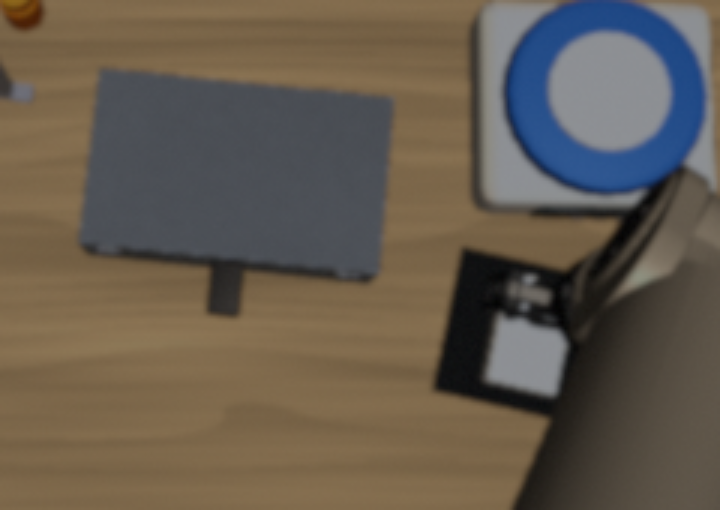

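Box lies flat in the middle of the mat (centre measured 409.6,-271.7 vs mat 409,-273); the tab is at crop (226,285), lid clear. Now the tab.

```bash
python3 -c "
from h import *
plan(([.437,-.0127,.15],-5.7,0,10),([.437,-.0127,.047],-5.7,0,5))"
```

```text
[[[0.3,2.6,0.0],[0,0.0,-0.01]],[[0.3,2.6,0.0],[0,0.0,-0.01]],[[0.3,2.6,0.0],[0,0.0,-0.01]],[[0.3,2.6,0.1],[0,0.0,-0.01]],[[0.2,2.6,0],[0,0.0,-0.02]]]
[[[0.2,2.6,0],[0,0.0,-0.01]],[[0.1,2.6,0.0],[0,0.0,-0.02]],[[0.1,2.6,0.0],[0,0.0,-0.01]],[[0.1,2.6,0.0],[0,0.0,-0.02]],[[0.0,2.6,0.1],[0,0.0,-0.01]]]
-> [ 0.4372 -0.0132  0.1497]
[[[0.0,0.0,2.1],[0,0.0,0]],[[0.0,0.0,2.0],[0,0.0,0]],[[0.0,0.0,2.1],[0,0.0,0]],[[0.0,0.0,2.0],[0,0.0,0]],[[0.1,0.0,2.1],[0,0.0,0]]]
-> [ 0.4365 -0.0131  0.0466]
```

```bash
python3 -m crank '[[[0.3,2.6,0],[0,0,-0.01]],[[0.3,2.6,0],[0,0,-0.01]],[[0.3,2.6,0],[0,0,-0.01]],[[0.3,2.6,0.1],[0,0,-0.01]],[[0.2,2.6,0],[0,0,-0.02]]]'
python3 -m crank '[[[0.2,2.6,0],[0,0,-0.01]],[[0.1,2.6,0],[0,0,-0.02]],[[0.1,2.6,0],[0,0,-0.01]],[[0.1,2.6,0],[0,0,-0.02]],[[0,2.6,0.1],[0,0,-0.01]]]'
python3 -m crank '[[[0,0,0],[0,0,0]],[[0,0,0],[0,0,0]]]' 6
python3 - <<'E'
from h import *
p,d,W=cam('wrist'); save('w2',p)
plan(([.437,-.0127,.047],-5.7,0,5))
E
```

```text
clock: 8.1
tcp_pos: [0.4218, -0.141, 0.1482]
orientation: [-0.266, -3.128, -0.0]
contact_force: [-0.4, -0.2, -0.3]
grip_width: 0.0851
gripper_force: 0.0
clock: 8.6
tcp_pos: [0.4354, -0.0118, 0.1474]
orientation: [-0.156, -3.136, 0.001]
contact_force: [0.3, 0.1, -0.9]
grip_width: 0.0846
gripper_force: 0.0
clock: 8.8
tcp_pos: [0.4356, -0.0126, 0.1475]
orientation: [-0.155, -3.136, 0.001]
contact_force: [-0.1, -0.7, 0.6]
grip_width: 0.0601
gripper_force: 0.0
[[[0,0.0,2.0],[0,0,0]],[[-0.1,0.0,2.0],[0,0,0]],[[0.0,0.1,2.0],[0,0,0]],[[0,0,2.0],[0,0,0]],[[0,0,2.1],[0,0,0]]]
-> [ 0.4365 -0.0125  0.0466]
```

View pics/w2.png

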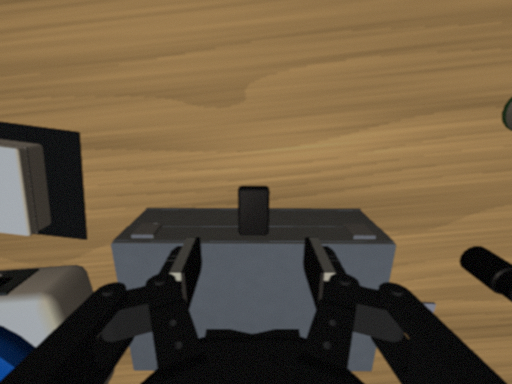

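Tab at (254,210) is centred between fingers (190,318). Descend and grip it.

```bash
python3 -m crank '[[[0,0,2],[0,0,0]],[[-0.1,0,2],[0,0,0]],[[0,0,2],[0,0,0]],[[0,0,2],[0,0,0]],[[0,0,2],[0,0,0]]]'
python3 -m crank '[[[0,0,0],[0,0,0]],[[0,0,0],[0,0,0]],[[0,0,0],[0,0,0]],[[0,0,0],[0,0,0]],[[0,0,0],[0,0,0]]]' 0 30
python3 - <<'E'
from h import *
o=monitor.get_obs(); print(o['tcp_pos'],o['grip_width'])
H=np.array([.616,-.0305,.05]); ex=np.array([np.cos(np.radians(5.7)),-np.sin(np.radians(5.7)),0]); P0=o['tcp_pos']
legs=[]
off=np.array([-.1807*0,0,0])
t0=H-.18*ex+[0,0,.016]; d=P0-t0; print(d)
for a in np.arange(.06,1.761,.06):
    x=-.18*np.cos(a)+.016*np.sin(a); z=.18*np.sin(a)+.016*np.cos(a)
    legs.append((H+ex*x+[0,0,z]+d,-5.7,0,1))
plan(*legs)
E
```

```text
clock: 9.35
tcp_pos: [0.437, -0.0143, 0.0473]
orientation: [-0.16, -3.137, 0.001]
contact_force: [0.8, 0.4, 1.4]
grip_width: 0.0602
gripper_force: 0.0
clock: 9.85
tcp_pos: [0.4372, -0.0119, 0.0491]
orientation: [-0.156, -3.138, -0.002]
contact_force: [-0.9, 5.4, -2.5]
grip_width: 0.0276
gripper_force: 33.1
[ 0.43717394 -0.01186214  0.04914362] 0.02762279311954644
[ 0.00028394  0.0007603  -0.01685638]
[[[-0.1,0.0,-1.1],[0.0,0,0.0]]]
-> [ 0.4382 -0.012   0.0601]
[[[-0.2,0.0,-1.0],[0.0,0,0.0]]]
-> [ 0.4402 -0.0122  0.0701]
[[[-0.3,0.0,-1.1],[0.0,0,0.0]]]
-> [ 0.4431 -0.0125  0.0811]
[[[-0.3,0.0,-1.0],[0.0,0,0.0]]]
-> [ 0.4461 -0.0128  0.0911]
[[[-0.4,0.0,-1.0],[0.0,0,0.0]]]
-> [ 0.4501 -0.0132  0.1011]
[[[-0.4,0.0,-1.0],[0.0,0,0.0]]]
-> [ 0.4541 -0.0136  0.1111]
[[[-0.5,0.0,-1.0],[0.0,0,0.0]]]
-> [ 0.4591 -0.0142  0.1211]
[[[-0.6,0.0,-0.9],[0.0,0,0.0]]]
-> [ 0.465  -0.0148  0.1301]
[[[-0.6,0.0,-0.9],[0.0,0,0.0]]]
-> [ 0.471  -0.0154  0.1391]
[[[-0.6,0.0,-0.9],[0.0,0,0.0]]]
-> [ 0.477  -0.016   0.1481]
[[[-0.8,0.0,-0.8],[0.0,0,0.0]]]
-> [ 0.4849 -0.0168  0.1561]
[[[-0.7,0.0,-0.8],[0.0,0,
[... 367 characters left out ...]
.0]]]
-> [ 0.5456 -0.0229  0.1991]
[[[-1.0,0.0,-0.4],[0.0,0,0.0]]]
-> [ 0.5556 -0.0239  0.2031]
[[[-1.1,0.0,-0.4],[0.0,0,0.0]]]
-> [ 0.5665 -0.025   0.2071]
[[[-1.0,0.0,-0.2],[0.0,0,0.0]]]
-> [ 0.5765 -0.026   0.2091]
[[[-1.1,0.0,-0.2],[0.0,0,0.0]]]
-> [ 0.5874 -0.0271  0.2111]
[[[-1.1,0.0,-0.2],[0.0,0,0.0]]]
-> [ 0.5984 -0.0282  0.2131]
[[[-1.0,0.0,-0.1],[0.0,0,0.0]]]
-> [ 0.6083 -0.0292  0.2141]
[[[-1.1,0.0,0.0],[0.0,0,0.0]]]
-> [ 0.6193 -0.0303  0.2141]
[[[-1.1,0.0,0.1],[0.0,0,0.0]]]
-> [ 0.6302 -0.0314  0.2131]
[[[-1.1,0.0,0.1],[0.0,0,0.0]]]
-> [ 0.6412 -0.0324  0.2121]
[[[-1.0,0.0,0.2],[0.0,0,0.0]]]
-> [ 0.6511 -0.0334  0.2101]
[[[-1.1,0.0,0.2],[0.0,0,0.0]]]
-> [ 0.6621 -0.0345  0.2081]
```

```bash
python3 -m crank '[[[-0.1,0,-1.1],[0,0,0]],[[-0.2,0,-1],[0,0,0]],[[-0.3,0,-1.1],[0,0,0]],[[-0.3,0,-1],[0,0,0]],[[-0.4,0,-1],[0,0,0]]]'
python3 -m crank '[[[-0.4,0,-1],[0,0,0]],[[-0.5,0,-1],[0,0,0]],[[-0.6,0,-0.9],[0,0,0]],[[-0.6,0,-0.9],[0,0,0]],[[-0.6,0,-0.9],[0,0,0]]]'
```

```text
clock: 10.35
tcp_pos: [0.4506, -0.0133, 0.1017]
orientation: [0.156, 3.137, 0.002]
contact_force: [1.6, 6.2, -4.1]
grip_width: 0.0277
gripper_force: 32.7
clock: 10.85
tcp_pos: [0.4783, -0.0161, 0.1487]
orientation: [0.156, 3.135, 0.002]
contact_force: [5.9, 4.2, -10.1]
grip_width: 0.0276
gripper_force: 32.7
```

```bash
python3 -m crank '[[[-0.8,0,-0.8],[0,0,0]],[[-0.7,0,-0.8],[0,0,0]],[[-0.8,0,-0.7],[0,0,0]],[[-0.9,0,-0.7],[0,0,0]],[[-0.9,0,-0.6],[0,0,0]]]'
python3 -m crank '[[[-0.9,0,-0.6],[0,0,0]],[[-0.9,0,-0.5],[0,0,0]],[[-1,0,-0.4],[0,0,0]],[[-1,0,-0.4],[0,0,0]],[[-1.1,0,-0.4],[0,0,0]]]'
```

```text
clock: 11.35
tcp_pos: [0.5174, -0.0201, 0.1842]
orientation: [-0.156, -3.136, -0.002]
contact_force: [-1.2, 4.7, -3.1]
grip_width: 0.027
gripper_force: 34.0
clock: 11.85
tcp_pos: [0.5663, -0.0252, 0.207]
orientation: [-0.156, -3.136, -0.002]
contact_force: [0.4, 5.1, -4.9]
grip_width: 0.027
gripper_force: 34.5
```

```bash
python3 - <<'E'
from h import *
p,d,W=cam('scene'); save('s2',cv2.resize(p[80:280,180:420],None,fx=3,fy=3))
E
```

```text
(no output)
```

View pics/s2.png

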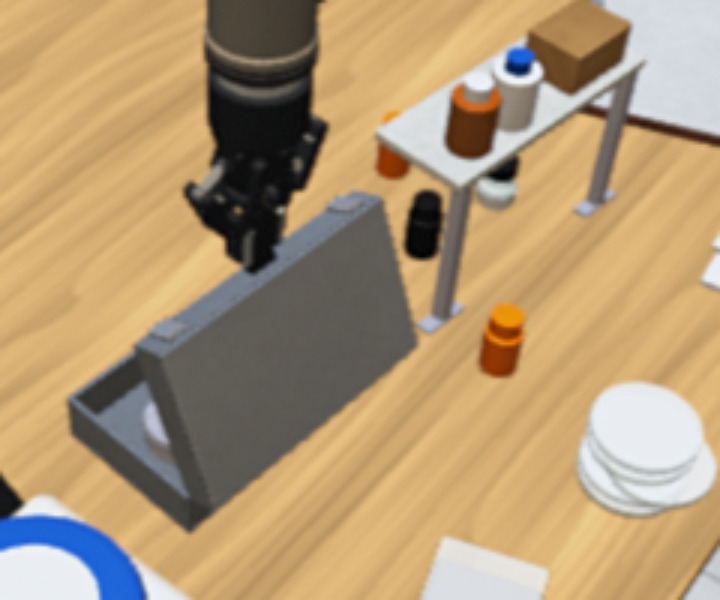

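The lid is held by the tab at about 1.2 rad; the tin (155,425) is in the near (-y) bay, so the +y bay is free. Continue to the stop, slower.

```bash
python3 -m crank '[[[-1,0,-0.2],[0,0,0]],[[-1.1,0,-0.2],[0,0,0]],[[-1.1,0,-0.2],[0,0,0]],[[-1,0,-0.1],[0,0,0]],[[-1.1,0,0],[0,0,0]]]'
python3 -m crank '[[[-1.1,0,0.1],[0,0,0]],[[-1,0,0.1],[0,0,0]],[[-0.8,0,0.1],[0,0,0]],[[-0.7,0,0.2],[0,0,0]],[[0,0,0],[0,0,0]]]'
python3 -m crank '[[[-0.3,0,0.1],[0,0,0]],[[0,0,0],[0,0,0]]]'
```

```text
clock: 12.4
tcp_pos: [0.6199, -0.0307, 0.214]
orientation: [0.156, 3.137, 0.001]
contact_force: [-1.0, 5.0, 1.5]
grip_width: 0.0275
gripper_force: 37.2
clock: 12.9
tcp_pos: [0.6574, -0.0346, 0.2093]
orientation: [0.156, 3.134, 0.0]
contact_force: [1.3, 4.6, 6.0]
grip_width: 0.0279
gripper_force: 40.2
clock: 13.1
tcp_pos: [0.6602, -0.0349, 0.2086]
orientation: [0.156, 3.134, 0.001]
contact_force: [0.4, 6.3, 6.3]
grip_width: 0.0273
gripper_force: 40.5
```

```bash
python3 -m crank '[[[-0.2,0,0.1],[0,0,0]],[[0,0,0],[0,0,0]]]'
python3 -m crank '[[[-0.2,0,0],[0,0,0]],[[0,0,0],[0,0,0]]]'
python3 -m crank '[[[-0.2,0,0],[0,0,0]],[[0,0,0],[0,0,0]]]'
```

```text
clock: 13.3
tcp_pos: [0.6625, -0.0351, 0.208]
orientation: [0.156, 3.133, 0.001]
contact_force: [2.0, 5.3, 8.4]
grip_width: 0.0276
gripper_force: 40.9
clock: 13.5
tcp_pos: [0.6639, -0.0353, 0.2076]
orientation: [0.156, 3.134, 0.001]
contact_force: [0.4, 4.6, 7.4]
grip_width: 0.0274
gripper_force: 40.9
clock: 13.7
tcp_pos: [0.6655, -0.0354, 0.2072]
orientation: [0.156, 3.135, 0.001]
contact_force: [0.4, 5.5, 5.0]
grip_width: 0.0272
gripper_force: 40.8
```

```bash
cat > lid.py <<'E'
from h import *
p,d,W=cam('scene')
f=np.radians(-5.7); ex=np.array([np.cos(f),np.sin(f)]); ey=np.array([-ex[1],ex[0]])
w=W.reshape(-1,3); q=np.c_[(w[:,:2]-[.616,-.0305])@ex,(w[:,:2]-[.616,-.0305])@ey,w[:,2]]
m=(abs(q[:,1])<.11)&(q[:,2]>.08)&(q[:,2]<.16)&(q[:,0]>-.15)&(q[:,0]<.2); q=q[m]
k=np.polyfit(q[:,2],q[:,0],1)
for _ in range(3):
    s=abs(np.polyval(k,q[:,2])-q[:,0])<.006; k=np.polyfit(q[s,2],q[s,0],1)
print(s.sum(),"angle",np.pi/2+np.arctan(k[0]),"x at hinge h",np.polyval(k,.05))
E
python3 lid.py
```

```text
909 angle 1.7091114946807608 x at hinge h 0.03743305613198997
```

```bash
python3 -m crank '[[[-0.2,0,0.1],[0,0,0]],[[-0.2,0,0],[0,0,0]],[[0,0,0],[0,0,0]]]'
python3 -m crank '[[[-0.2,0,0.1],[0,0,0]],[[0,0,0],[0,0,0]]]'
python3 -m crank '[[[-0.2,0,0.1],[0,0,0]],[[0,0,0],[0,0,0]]]'
python3 lid.py
```

```text
clock: 14.05
tcp_pos: [0.6694, -0.0358, 0.206]
orientation: [0.156, 3.136, 0.001]
contact_force: [0.4, 5.2, 6.1]
grip_width: 0.0272
gripper_force: 41.2
clock: 14.25
tcp_pos: [0.6717, -0.036, 0.2053]
orientation: [0.156, 3.135, 0.001]
contact_force: [0.8, 4.4, 5.9]
grip_width: 0.0273
gripper_force: 41.5
clock: 14.45
tcp_pos: [0.6728, -0.0362, 0.2049]
orientation: [0.156, 3.137, 0.001]
contact_force: [-4.0, 5.3, 11.9]
grip_width: 0.0274
gripper_force: 42.1
805 angle 1.7492064777404346 x at hinge h 0.03780487775421802
```

Lid at its stop (1.749 rad). Release and go round to the front of the shelf.

```bash
python3 -m crank '[[[0,0,0],[0,0,0]],[[0,0,0],[0,0,0]],[[0,0,0],[0,0,0]],[[0,0,-2],[0,0,0]],[[0,0,-3],[0,0,0]]]' 5.5
python3 -m crank '[[[0,0,-3],[0,0,0]],[[0,0,-2],[0,0,0]],[[0,0,0],[0,0,0]]]'
python3 lid.py
python3 -c "
from h import *
plan(([.46,.03,.30],-5.7,0,8),([.46,.26,.20],-7.9,35,10))"
```

```text
clock: 15.0
tcp_pos: [0.6707, -0.0371, 0.2512]
orientation: [-0.158, -3.133, 0.002]
contact_force: [1.0, 0.6, -0.1]
grip_width: 0.0552
gripper_force: 0.0
clock: 15.3
tcp_pos: [0.6737, -0.0376, 0.3065]
orientation: [0.158, 3.132, -0.001]
contact_force: [0.4, -0.3, -0.2]
grip_width: 0.0548
gripper_force: 0.0
804 angle 1.7496079096135566 x at hinge h 0.03775011970913839
[[[2.7,0.6,0.0],[0,0.0,0]],[[2.8,0.5,0.1],[0,0.0,0]],[[2.7,0.6,0.0],[0,0.0,0]],[[2.7,0.6,0.1],[0,0.0,0]],[[2.8,0.5,0.0],[0,0.0,0]]]
[[[2.7,0.6,0.1],[0,0.0,0]],[[2.7,0.6,0.0],[0,0.0,0]],[[2.8,0.6,0.1],[0,0.0,0]]]
-> [0.4596 0.0305 0.2998]
[[[0.2,2.3,1.0],[0.0,-0.06,0.0]],[[0.3,2.3,1.0],[0.0,-0.06,0.0]],[[0.4,2.3,0.9],[0.0,-0.06,0.0]],[[0.4,2.2,1.0],[0.0,-0.06,0.0]],[[0.4,2.3,0.9],[0.0,-0.06,0.01]]]
[[[0.6,2.3,0.9],[0.0,-0.06,0.0]],[[0.5,2.3,0.8],[0.0,-0.06,0.01]],[[0.7,2.3,0.8],[0.0,-0.06,0.0]],[[0.7,2.2,0.8],[0.01,-0.06,0.01]],[[0.8,2.3,0.7],[0.0,-0.07,0.0]]]
-> [0.4599 0.26   0.2001]
```

```bash
python3 -m crank '[[[2.7,0.6,0],[0,0,0]],[[2.8,0.5,0.1],[0,0,0]],[[2.7,0.6,0],[0,0,0]],[[2.7,0.6,0.1],[0,0,0]],[[2.8,0.5,0],[0,0,0]]]'
python3 -m crank '[[[2.7,0.6,0.1],[0,0,0]],[[2.7,0.6,0],[0,0,0]],[[2.8,0.6,0.1],[0,0,0]]]'
python3 -m crank '[[[0.2,2.3,1],[0,-0.06,0]],[[0.3,2.3,1],[0,-0.06,0]],[[0.4,2.3,0.9],[0,-0.06,0]],[[0.4,2.2,1],[0,-0.06,0]],[[0.4,2.3,0.9],[0,-0.06,0.01]]]'
python3 -m crank '[[[0.6,2.3,0.9],[0,-0.06,0]],[[0.5,2.3,0.8],[0,-0.06,0.01]],[[0.7,2.3,0.8],[0,-0.06,0]],[[0.7,2.2,0.8],[0.01,-0.06,0.01]],[[0.8,2.3,0.7],[0,-0.07,0]]]'
python3 -m crank '[[[0,0,0],[0,0,0]],[[0,0,0],[0,0,0]]]'
python3 - <<'E'
from h import *
o=monitor.get_obs(); print(o['joints'])
p,d,W=cam('wrist'); save('w3',p); np.savez('w3',p=p,W=W)
w=W.reshape(-1,3); q=p.reshape(-1,3).astype(int)
b=(abs(w[:,0]-.562)<.04)&(abs(w[:,1]-.249)<.04)&(q.max(1)<70)
for z0,z1 in((.012,.043),(.05,.062),(.062,.072)):
    m=b&(w[:,2]>z0)&(w[:,2]<z1); v=w[m]; print(z0,m.sum(),v.min(0),v.max(0),np.median(v,0)) if m.any() else print(z0,0)
E
```

```text
clock: 15.85
tcp_pos: [0.5367, 0.0052, 0.2993]
orientation: [-0.157, -3.135, 0.002]
contact_force: [-0.3, -0.6, -0.6]
grip_width: 0.055
gripper_force: 0.0
clock: 16.15
tcp_pos: [0.457, 0.0311, 0.2977]
orientation: [-0.157, -3.135, 0.002]
contact_force: [-0.0, 0.4, 0.7]
grip_width: 0.0549
gripper_force: 0.0
clock: 16.65
tcp_pos: [0.458, 0.1459, 0.2478]
orientation: [0.156, 2.837, -0.02]
contact_force: [0.6, -1.0, -0.5]
grip_width: 0.0548
gripper_force: 0.0
clock: 17.15
tcp_pos: [0.4582, 0.2593, 0.1989]
orientation: [0.168, 2.53, -0.05]
contact_force: [0.4, 0.3, -0.2]
grip_width: 0.0548
gripper_force: 0.0
clock: 17.35
tcp_pos: [0.4576, 0.2585, 0.1985]
orientation: [0.165, 2.534, -0.054]
contact_force: [0.2, 0.7, -0.0]
grip_width: 0.0549
gripper_force: 0.0
[-0.88331542  0.1467999  -0.08315949  2.27431806  0.9791308   0.66901586
 -0.29995316]
0.012 427 [0.54405679 0.23953363 0.01201047] [0.55671293 0.27164842 0.04297413] [0.54689108 0.25639394 0.02822171]
0.05 171 [0.54669674 0.24067063 0.05002458] [0.5600013  0.26945926 0.0619995 ] [0.54989493 0.25566736 0.05594652]
0.062 322 [0.54728819 0.24126744 0.06225345] [0.57666687 0.26808102 0.06847889] [0.55842061 0.25524789 0.06691305]
```

View pics/w3.png

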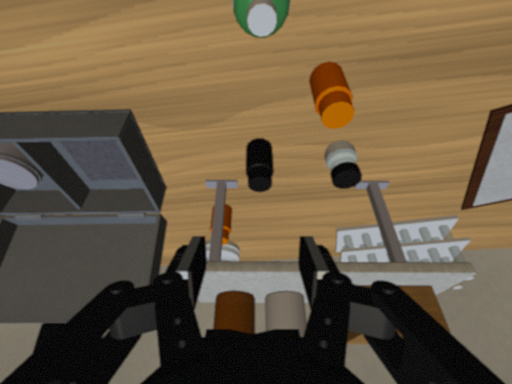

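Eyepiece stands at (259,165), jar (342,165), decoys orange; measured axis (0.562, 0.255), between the fingers' line of approach. Approach along the tool axis.

```bash
python3 -c "
from h import *
plan(([.494,.264,.134],-7.9,35,4),([.574,.253,.019],-7.9,35,8))"
```

```text
[[[0.2,0.3,1.8],[0.0,0,0.0]],[[0.2,0.2,1.9],[0.0,0,0.0]],[[0.2,0.3,1.8],[0.0,0,0.0]],[[0.3,0.3,1.8],[0.0,-0.01,0.0]]]
-> [0.4935 0.2643 0.1341]
[[[0,0,1.8],[0.0,0.0,0.0]],[[0,0,1.7],[0.0,0.0,0.0]],[[0,0,1.8],[0.0,0.0,0.0]],[[0,0,1.7],[0.0,0.0,0.0]],[[0,0,1.8],[0.0,0.0,0.0]]]
[[[0,0,1.8],[0.0,0.0,0.0]],[[0,0,1.7],[0.0,0.0,0.0]],[[0,0,1.8],[0.0,0.0,0.0]]]
-> [0.574  0.2535 0.0188]
```

```bash
python3 -m crank '[[[0.2,0.3,1.8],[0,0,0]],[[0.2,0.2,1.9],[0,0,0]],[[0.2,0.3,1.8],[0,0,0]],[[0.3,0.3,1.8],[0,-0.01,0]],[[0,0,0],[0,0,0]]]' 6.5
python3 -m crank '[[[0,0,1.8],[0,0,0]],[[0,0,1.7],[0,0,0]],[[0,0,1.8],[0,0,0]],[[0,0,1.7],[0,0,0]],[[0,0,0],[0,0,0]]]'
python3 - <<'E'
from h import *
p,d,W=cam('wrist'); save('w4',p)
w=W.reshape(-1,3); q=p.reshape(-1,3).astype(int)
b=(abs(w[:,0]-.562)<.03)&(abs(w[:,1]-.255)<.026)&(q.max(1)<70)
for z0,z1 in((.012,.043),(.062,.072)):
    v=w[b&(w[:,2]>z0)&(w[:,2]<z1)]; print(len(v),v.min(0),v.max(0)) if len(v) else print(0)
plan(([.574,.253,.019],-7.9,35,4))
E
```

```text
clock: 17.9
tcp_pos: [0.4945, 0.2633, 0.1337]
orientation: [0.17, 2.523, -0.055]
contact_force: [0.1, 0.1, -0.3]
grip_width: 0.065
gripper_force: 0.0
clock: 18.4
tcp_pos: [0.5349, 0.2585, 0.0778]
orientation: [0.171, 2.521, -0.054]
contact_force: [0.3, -0.2, -0.2]
grip_width: 0.0651
gripper_force: 0.0
1369 [0.5439643  0.23787645 0.01201474] [0.56023499 0.27206772 0.04299042]
768 [0.54659161 0.24093248 0.06201852] [0.57518234 0.26888093 0.06797035]
[[[0.0,0,1.8],[0.0,0.0,0.0]],[[0.1,0,1.8],[0.0,0.0,0.0]],[[0.0,-0.1,1.8],[0.0,0.0,0.0]],[[0.1,0.0,1.8],[0.0,0.0,0.0]]]
-> [0.5739 0.2529 0.0185]
```

View pics/w4.png

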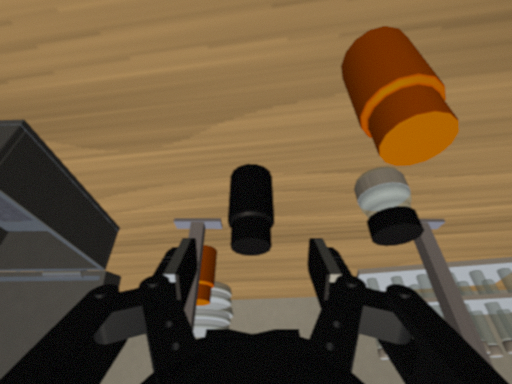

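```bash
python3 -m crank '[[[0,0,1.8],[0,0,0]],[[0.1,0,1.8],[0,0,0]],[[0,0,1.8],[0,0,0]],[[0,0,1.8],[0,0,0]],[[0,0,0],[0,0,0]]]'
python3 -m crank '[[[0,0,0],[0,0,0]],[[0,0,0],[0,0,0]],[[0,0,0],[0,0,0]],[[0,0,0],[0,0,0]],[[0,0,0],[0,0,0]]]' 1 40
python3 -m crank '[[[0,0,0],[0,0,0]],[[-0.3,0,-0.4],[0,0,0]],[[-0.3,0,-0.4],[0,0,0]],[[0,0,0],[0,0,0]]]'
```

```text
clock: 18.95
tcp_pos: [0.5751, 0.2543, 0.0188]
orientation: [0.169, 2.521, -0.052]
contact_force: [-0.2, -0.3, 0.2]
grip_width: 0.0651
gripper_force: 0.0
clock: 19.45
tcp_pos: [0.5745, 0.2555, 0.0202]
orientation: [0.168, 2.52, -0.049]
contact_force: [-2.2, -0.5, 6.3]
grip_width: 0.0352
gripper_force: 39.5
clock: 19.85
tcp_pos: [0.575, 0.2556, 0.0298]
orientation: [0.168, 2.52, -0.049]
contact_force: [0.4, -0.5, -1.5]
grip_width: 0.0348
gripper_force: 40.1
```

```bash
python3 -m crank '[[[0,0,-2],[0,0,0]],[[0,0,-2.5],[0,0,0]],[[0,0,-2.5],[0,0,0]],[[0,0,-2.5],[0,0,0]],[[0,0,-2.5],[0,0,0]]]'
python3 -m crank '[[[0,0,-2],[0,0,0]],[[-1,0,-1.4],[0,0,0]],[[0,0,0],[0,0,0]]]'
python3 - <<'E'
from h import *
f=np.radians(-5.7); ex=np.array([np.cos(f),np.sin(f)]); ey=np.array([-ex[1],ex[0]])
T=np.load("w3.npz"); 
def ana(W,p,tag):
    w=W.reshape(-1,3); q=np.c_[(w[:,:2]-[.5414,-.0231])@ex,(w[:,:2]-[.5414,-.0231])@ey]
    m=(q[:,1]>-.02)&(q[:,1]<.14)&(abs(q[:,0])<.09)&(w[:,2]>.001)&(w[:,2]<.014)
    a=(q[:,1]>.12)&(q[:,1]<.135)&(w[:,2]>.045)&(w[:,2]<.055)&(abs(q[:,0])<.09)
    for n,k in(("floor",m),("wall+y",a)):
        if k.sum(): print(tag,n,k.sum(),np.percentile(q[k],[1,99],axis=0).round(4).tolist(),np.median(w[k][:,2]))
ana(T["W"],T["p"],"w3")
p,d,W=cam('top'); ana(W,p,"top")
save('t3',cv2.resize(p[130:240,170:330],None,fx=4.5,fy=4.5)); np.savez('t3',p=p,W=W)
E
```

```text
clock: 20.35
tcp_pos: [0.5052, 0.2641, 0.1274]
orientation: [0.168, 2.522, -0.051]
contact_force: [-0.3, -0.5, -2.4]
grip_width: 0.0345
gripper_force: 40.4
clock: 20.65
tcp_pos: [0.4952, 0.2665, 0.1624]
orientation: [0.169, 2.519, -0.046]
contact_force: [0.1, 0.4, -0.6]
grip_width: 0.0351
gripper_force: 40.4
w3 floor 5738 [[-0.0889, -0.014], [0.0725, 0.1384]] 0.008104447707034335
w3 wall+y 565 [[-0.0737, 0.1206], [0.0835, 0.1276]] 0.050379397643947
top floor 2815 [[-0.0878, -0.0185], [0.0719, 0.1379]] 0.006697823356517141
top wall+y 105 [[-0.0722, 0.12], [0.0752, 0.1248]] 0.050501831223059845
```

View pics/t3.png

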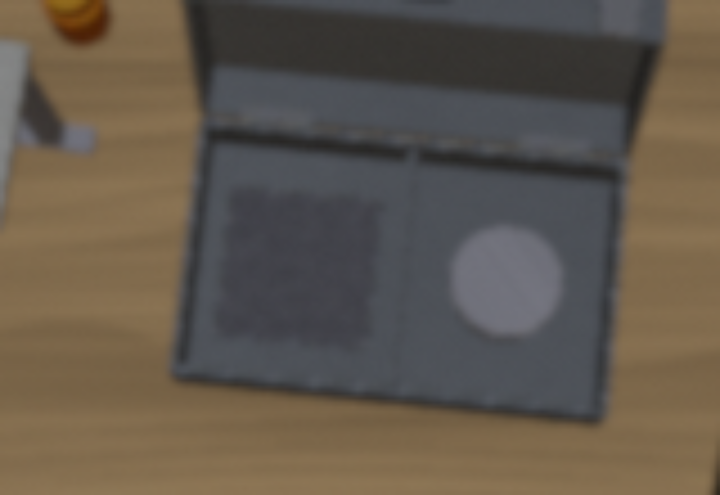

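Pad corners in crop (230,190),(383,203),(372,347),(215,337), centre (300,269); the tin is undisturbed at (507,280).

```bash
python3 - <<'E'
from h import *
T=np.load('t3.npz'); print(np.nanmedian(T['W'][187:193,234:240].reshape(-1,3),0))
o=monitor.get_obs(); print(o['tcp_pos'])
c=np.array([.553,.037]); t=c+[.013,.0005]
plan(([.46,.2,.20],-7,35,4),([t[0]-.02,t[1]+.0,.20],-5.7,35,9),([t[0],t[1],.11],-5.7,35,5),([t[0],t[1],.036],-5.7,35,5))
E
```

```text
[0.54708423 0.03678595 0.00896608]
[0.49509038 0.26597293 0.16113374]
[[[0,-1.7,-1.2],[0,0.0,0]],[[-0.1,-1.8,-1.2],[0,0.0,0]],[[0,-1.7,-1.1],[0,0.0,-0.01]],[[0,-1.8,-1.2],[0,0.01,0]]]
-> [0.4598 0.1999 0.1998]
[[[-1.0,-1.7,0.7],[0,0,0]],[[-0.9,-1.6,0.6],[0,0,0]],[[-1.0,-1.7,0.7],[0,0,0]],[[-1.0,-1.7,0.7],[0,0,0]],[[-0.9,-1.7,0.6],[0,0,0]]]
[[[-1.0,-1.6,0.7],[0,0,0]],[[-0.9,-1.7,0.7],[-0.01,0,-0.01]],[[-1.0,-1.7,0.6],[0,0,0]],[[-0.9,-1.7,0.7],[-0.01,0,-0.01]]]
-> [0.5457 0.0373 0.1997]
[[[0.7,0.0,1.7],[0.0,0,0.0]],[[0.7,0.1,1.7],[0.0,0,0.0]],[[0.7,0.0,1.7],[0.0,0,0.0]],[[0.7,0.0,1.7],[0.0,0,0.0]],[[0.7,0.1,1.7],[0.0,0,0.0]]]
-> [0.5655 0.0377 0.1099]
[[[0.8,0,1.2],[0.0,0,0.0]],[[0.9,0,1.2],[0.0,0,0.0]],[[0.8,0,1.3],[0.0,0,0.0]],[[0.8,0,1.2],[0.0,0,0.0]],[[0.9,0,1.2],[0.0,0,0.0]]]
-> [0.5658 0.038  0.0359]
```

```bash
python3 -m crank '[[[0,-1.7,-1.2],[0,0,0]],[[-0.1,-1.8,-1.2],[0,0,0]],[[0,-1.7,-1.1],[0,0,0]],[[0,-1.8,-1.2],[0,0,0]]]'
python3 -m crank '[[[-1,-1.7,0.7],[0,0,0]],[[-0.9,-1.6,0.6],[0,0,0]],[[-1,-1.7,0.7],[0,0,0]],[[-1,-1.7,0.7],[0,0,0]],[[-0.9,-1.7,0.6],[0,0,0]]]'
python3 -m crank '[[[-1,-1.6,0.7],[0,0,0]],[[-0.9,-1.7,0.7],[0,0,0]],[[-1,-1.7,0.6],[0,0,0]],[[-0.9,-1.7,0.7],[0,0,0]]]'
python3 -m crank '[[[0.7,0,1.7],[0,0,0]],[[0.7,0.1,1.7],[0,0,0]],[[0.7,0,1.7],[0,0,0]],[[0.7,0,1.7],[0,0,0]],[[0,0,0],[0,0,0]]]'
python3 - <<'E'
from h import *
plan(([.566,.0375,.11],-7.9,35,2),([.566,.0375,.036],-7.9,35,6))
p,d,W=cam('scene'); save('s4',cv2.resize(p[80:280,200:400],None,fx=3,fy=3))
E
```

```text
clock: 21.1
tcp_pos: [0.4589, 0.1982, 0.198]
orientation: [0.168, 2.522, -0.053]
contact_force: [0.3, -0.8, -0.9]
grip_width: 0.0346
gripper_force: 40.4
clock: 21.6
tcp_pos: [0.506, 0.1071, 0.1984]
orientation: [0.168, 2.523, -0.052]
contact_force: [-1.0, 0.8, -1.5]
grip_width: 0.0352
gripper_force: 40.4
clock: 22.0
tcp_pos: [0.5432, 0.0346, 0.1981]
orientation: [0.169, 2.523, -0.052]
contact_force: [1.7, 0.2, -2.1]
grip_width: 0.0351
gripper_force: 40.4
clock: 22.5
tcp_pos: [0.5578, 0.0342, 0.1274]
orientation: [0.166, 2.526, -0.055]
contact_force: [-0.3, -0.6, -1.8]
grip_width: 0.0346
gripper_force: 40.5
[[[0.2,0.2,0.9],[0.0,0,0.0]],[[0.2,0.2,1.0],[0.0,0,0.01]]]
-> [0.5659 0.0371 0.1096]
[[[0.7,0.0,1.0],[0.0,0,0]],[[0.7,0.0,1.0],[0.0,0,0]],[[0.7,0.0,1.0],[0.0,0,0]],[[0.7,0.0,1.0],[0.0,0,0]],[[0.7,0.0,1.0],[0.0,0,0]]]
[[[0.7,0.0,1.0],[0.0,0,0]]]
-> [0.5659 0.0374 0.0363]
```

View pics/s4.png

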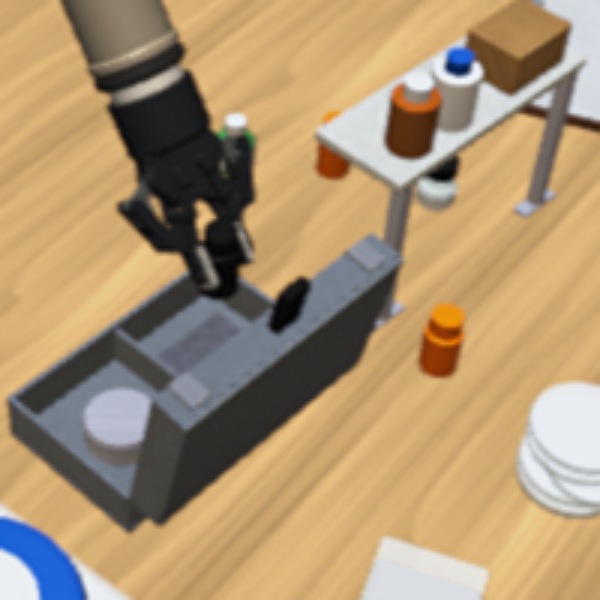

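Lid stays open; the eyepiece (220,255) hangs upright over the free bay. Lower it.

```bash
python3 -m crank '[[[0.2,0.2,0.9],[0,0,0]],[[0.2,0.1,1],[0,0,0]],[[0.7,0,1],[0,0,0]],[[0.7,0,1],[0,0,0]],[[0.7,0,1],[0,0,0]]]'
python3 -m crank '[[[0.7,0,1],[0,0,0]],[[0.7,0,1],[0,0,0]],[[0.4,0,0.6],[0,0,0]],[[0,0,0],[0,0,0]]]'
python3 -m crank '[[[0.2,0,0.2],[0,0,0]],[[0,0,0],[0,0,0]]]'
```

```text
clock: 23.05
tcp_pos: [0.5676, 0.0362, 0.0765]
orientation: [0.169, 2.52, -0.054]
contact_force: [0.2, -0.7, -1.9]
grip_width: 0.0347
gripper_force: 40.5
clock: 23.45
tcp_pos: [0.5675, 0.0361, 0.0441]
orientation: [0.169, 2.522, -0.054]
contact_force: [0.5, -0.7, -0.6]
grip_width: 0.0347
gripper_force: 40.4
clock: 23.65
tcp_pos: [0.5676, 0.0368, 0.0423]
orientation: [0.168, 2.52, -0.052]
contact_force: [0.2, -0.9, -1.2]
grip_width: 0.0351
gripper_force: 40.4
```

```bash
python3 -m crank '[[[0.3,0,0.4],[0,0,0]],[[0.2,0,0.3],[0,0,0]],[[0,0,0],[0,0,0]]]'
python3 -m crank '[[[0.1,0,0.2],[0,0,0]],[[0,0,0],[0,0,0]]]'
python3 -m crank '[[[0.1,0,0.1],[0,0,0]],[[0,0,0],[0,0,0]]]'
```

```text
clock: 23.95
tcp_pos: [0.5672, 0.0368, 0.0328]
orientation: [0.168, 2.521, -0.052]
contact_force: [-1.5, 0.1, -1.3]
grip_width: 0.0347
gripper_force: 40.5
clock: 24.15
tcp_pos: [0.5677, 0.0367, 0.0309]
orientation: [0.168, 2.521, -0.052]
contact_force: [-0.6, 0.2, -1.5]
grip_width: 0.0348
gripper_force: 40.5
clock: 24.35
tcp_pos: [0.5675, 0.0368, 0.0296]
orientation: [0.168, 2.521, -0.052]
contact_force: [0.3, 0.5, -1.6]
grip_width: 0.0347
gripper_force: 40.5
```

```bash
python3 -m crank '[[[0.1,0,0.1],[0,0,0]],[[0,0,0],[0,0,0]]]'
python3 -m crank '[[[0,0,0.1],[0,0,0]],[[0,0,0],[0,0,0]]]'
```

```text
clock: 24.55
tcp_pos: [0.5673, 0.0369, 0.0282]
orientation: [0.168, 2.521, -0.052]
contact_force: [0.1, 0.1, -0.9]
grip_width: 0.0347
gripper_force: 40.5
clock: 24.75
tcp_pos: [0.5676, 0.0368, 0.0281]
orientation: [0.167, 2.52, -0.052]
contact_force: [-6.9, 0.3, 11.0]
grip_width: 0.0348
gripper_force: 41.7
```

```bash
python3 -m crank '[[[0,0,0],[0,0,0]],[[0,0,0],[0,0,0]],[[0,0,0],[0,0,0]],[[0,0,-1],[0,0,0]],[[0,0,-1.5],[0,0,0]]]' 6
python3 -m crank '[[[0,0,-2],[0,0,0]],[[0,0,-3],[0,0,0]],[[0,0,-3],[0,0,0]],[[0,0,-3],[0,0,0]],[[0,0,-3],[0,0,0]]]'
python3 -m crank '[[[0,0,0],[0,0,0]],[[0,0,0],[0,0,0]]]'
python3 - <<'E'
from h import *
p,d,W=cam('wrist'); save('w5',p)
w=W.reshape(-1,3); q=p.reshape(-1,3).astype(int)
b=(abs(w[:,0]-.553)<.04)&(abs(w[:,1]-.037)<.04)
for z0,z1 in((.02,.05),(.068,.08)):
    v=w[b&(w[:,2]>z0)&(w[:,2]<z1)]; print(len(v),v.min(0),v.max(0)) if len(v) else print(0)
E
python3 lid.py
```

```text
clock: 25.25
tcp_pos: [0.5531, 0.0385, 0.0479]
orientation: [0.169, 2.522, -0.052]
contact_force: [0.7, -0.5, 0.8]
grip_width: 0.0598
gripper_force: 0.0
clock: 25.75
tcp_pos: [0.507, 0.047, 0.1096]
orientation: [0.172, 2.523, -0.043]
contact_force: [0.2, 0.4, -0.6]
grip_width: 0.0598
gripper_force: 0.0
clock: 25.95
tcp_pos: [0.5079, 0.0455, 0.1082]
orientation: [0.178, 2.523, -0.043]
contact_force: [-0.4, 0.4, -0.8]
grip_width: 0.0602
gripper_force: 0.0
1026 [0.53784172 0.02211381 0.02001344] [0.55782639 0.05747072 0.04999866]
725 [0.54054688 0.02498775 0.06802574] [0.57181108 0.05432356 0.07602072]
806 angle 1.7501420084209809 x at hinge h 0.03770406887352911
```

View pics/w5.png

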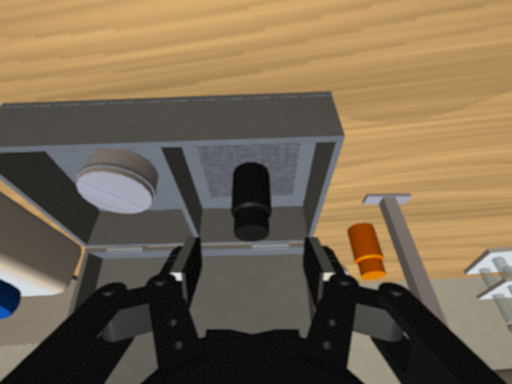

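Eyepiece stands upright at (251,200) on the pad, lid open, tin in place. Back off upward away from the arm's limit, then hand in.

```bash
python3 -m crank '[[[-1,0,-1.4],[0,0,0]],[[-1,0,-1.4],[0,0,0]],[[-1,0,-1.4],[0,0,0]],[[0,0,0],[0,0,0]],[[0,0,0],[0,0,0]]]'
python3 -c "
from h import *
o=monitor.get_obs(); print(o['joints'],o['contact_force'],o['qvel'].round(3))
print(r.hand_in())"
```

```text
clock: 26.55
tcp_pos: [0.5083, 0.0466, 0.16]
orientation: [0.173, 2.523, -0.043]
contact_force: [0.8, 0.7, -0.8]
grip_width: 0.0601
gripper_force: 0.0
[ 0.45692777  0.22505082 -0.91552449  2.39806461  1.51062245  0.46713689
 -0.32702951] [ 0.77325612  0.72165186 -0.8138322 ] [ 0.019  0.03  -0.017  0.013  0.003  0.003  0.004]
the job is handed in; nothing more can be done
None
```

I handed the job in at about 27 s, with no verdict shown: the slide box lies flat in the middle of the mat, the lid rests open on its stop, and the eyepiece stands upright on the pad, about 9 mm off its centre.

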